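# Set up the sign stand: rod in, leg out to the pointer, cam lever shut and held

### The job

Drop the long card rod, foot down, into the sign stand's upright tube and let go of it. Then draw the stand's spring-loaded leg out until its T-bar lines up with the pointer on the gauge rail and, holding it there, squeeze the sliding cam lever fully closed against the leg. Finish still gripping lever and leg together, with the leg at the pointer, and leave the short rod and the other goods where they are.

Things in the scene. Friction and masses are not known exactly. Their poses are not given: they have to be found in the camera images.
- long_rod_center (a point): Half-way up the axis of the long card rod: aluminium, 14 mm in diameter, 200 mm long in all, its top 26 mm a round black card clip 22 mm in diameter; about 80 g. It stands upright (z up) in one of the two holes of the wooden rack, foot 8 mm above the table, so 158 mm show above the rack. The longer of two rods.
- long_rod_foot (a point): Centre of the long rod's lower end (chamfered), 100 mm below its centre.
- short_rod_center (a point): Half-way up the short card rod, 130 mm long, otherwise like the long one, in the rack's other hole, 100 mm away. To be left alone.
- rack: Wooden rack block 70 (x) x 170 (y) x 50 (z) mm, fixed; origin under its centre, z up. Two 18 mm holes, 42 mm deep, at y = -50 and +50 mm; which one holds the long rod varies.
- stand: The sign stand, fixed. Origin on the table under the axis of its upright tube, z up, x the way the leg slides out. Dark round foot 104 mm across; aluminium tube 29 mm outside, 19 mm bore, mouth at z = 85 mm, floor at z = 16 mm. Sleeve for the leg: x = 17 to 115 mm, 36 mm wide, 30 mm high. An 8 mm high gauge rail runs beside the leg at y = -85 mm, x = 52 to 292 mm.
- socket_mouth (a point): Centre of the tube's open upper end.
- socket_floor (a point): Centre of the tube's inner floor, 69 mm below the mouth; the foot of the rod rests there.
- leg (a joint): How far the leg is drawn out of its sleeve, along the stand's +x: 0 (home) to 0.080 m. A spring pulls it home with about 4 to 5 N all the way; let go, it slides back (the closed lever alone does not hold it in this state, so it has to be held).
- leg_grip (a point): On the leg's head, 49 mm above the table: the middle between the finger faces of thumb rest and CLOSED lever. Axes as the stand's. Squeezed along y, the fingers end at y = -19 mm (rest) and +19 mm (closed lever; +33 mm when open) from here. The faces span x = -16 to +16 mm, heights 30 to 68 mm. The head's plate below is 26 mm high: fingertips stay above it. Inward the head is free for 38 mm.
- tbar (a point): Middle of the inner face of the black T-bar that crosses the leg's outer end, 26 mm out (+x) of leg_grip, 47 mm above the table. The bar is 10 mm thick (x), 115 mm long (along y, 58 mm either side), from 34 to 60 mm above the table. Fingers lowered either side of rest and lever can draw the leg out by pushing their edges against this face; the spring keeps it against them.
- thumb_rest (a point): Middle of the -y finger face of the grey ribbed thumb rest, a block fixed on the leg's head, 36 (x) x 24 (y) x 46 (z) mm, top 71 mm above the table. Axes as the stand's.
- lever_tab (a point): Middle of the +y finger face of the cam lever's ribbed steel tab, 32 (x) x 10 (y) x 38 (z) mm, beside the thumb rest. Axes as the stand's; 38 mm in +y from the thumb_rest point when closed, 52 mm when fully open.
- lever (a joint): Travel of the cam lever towards the thumb rest (along -y of the stand): 0 fully open, 0.014 m fully closed; starts at 0 to 0.003. It slides with about 2 N of friction, stays where it is put, and rides along with the leg.
- leg_index (a point): Silver index at the -y end of the T-bar, on the bar's centre line, 47 mm above the table. It moves with the leg.
- pointer: Marks the length: black saddle 14 x 22 x 14 mm on the gauge rail with an upright brass blade 3 mm thick, top 53 mm above the table. Origin on the table under the blade; axes as the stand's. Fixed. The leg is at its mark when leg_index has the same place along the stand's x as this origin (0.025 to 0.065 m of leg travel).
- jar: Amber jar with metal lid, 72 mm across, 110 mm high; origin under its centre. Bystander.
- canister: Canister of dry food with white lid, 96 x 116 x 140 mm; origin under its centre. Bystander.
- tape: Roll of tape lying flat, 90 mm across, 25 mm high; origin under its centre. Bystander.

How it is judged:
By the outcome, as a careful person would: the job done as asked, in the order asked, and still so for the second after the job is handed in, while the arm keeps its last pose, push and grip.
It also fails if it takes over 54 s, if anything falls off the work surface, if the arm or the gripper's body presses on something with over 40 N, if the wrist force passes 120 N, or if a joint passes its speed limit or range.

### The arm

A 6-joint arm with a two-finger parallel gripper is mounted at the origin on the work surface. World frame = base frame: x ahead of the robot, y to its left, z up, the work surface at z = 0. Lengths are in mm, angles in degrees, forces in N, time in s.
With the tool pointing down it reaches from about 325 to 900 mm from the base axis. Payload 6.1 kg.
Tool frame: the origin (TCP) lies at the very end of the fingers, on their centre line; the grasp point (between the pads) lies behind it (robot.hold_point_z is the z of the grasp point in the tool frame, in mm); z points along the fingers, y is the line along which they close (so a half turn about z gives the same grasp; the last joint's range is limited). The gripper opens to 87 mm and grips with 3 to 60 N. Pads are 19 mm wide; open, the fingers measure 117 mm over their backs; the gripper's body (75 mm by 190 mm) begins 51 mm behind the grasp point.
Start: joints at [-83.199, 12.628, 87.462, -0, 79.91, -7.225], TCP at [151.47, -606.36, 184.138] pointing down, gripper open.
Joint ranges: [-170.65, 170.65], [-52.31, 119.04], [5.05, 147.46], [-71.25, 251.25], [11.57, 151.72], [-153.62, 153.62]. Speed limits (degrees/s): [147.25, 147.25, 172.46, 180, 180, 180].

### API

Orientations are given as a 3x3 rotation matrix whose columns are the frame's x, y, z axes.
In Python, from plant import robot gives the robot as it stands. The module is installed in compiled form; this text tells all that it offers.
- The arm moves only by the tool send_rows, never from a script. Its argument "series" is a list of rows, each an object with "dp": the shift along the tool's x, y, z in units of 30 mm (1.0 is 30 mm), a list of three; "dr": the turn, a rotation vector about the tool's x, y, z in units of 5 degrees (1.0 is 5 degrees), a list of three. In form: [{"dp": [x, y, z], "dr": [rx, ry, rz]}, ...]. A call has 1 to 20 rows; each row shifts and turns the commanded pose from where the row before left it, along the tool's axes as they then stand; what a row does not reach is not made up. A row lasts 1/12 s, in which the tool goes at most 41.7 mm and 7.16 degrees, less where a joint would pass 70% of its speed; a pose out of reach is approached as far as the arm can. A call is refused whole if a number of a shift passes 1 or a number of a turn 1, either way. A call with a gripper value outside its range is refused whole. "fingers" is the closure, from -1 (fully open) to 1 (shut), so that 0 is half open, set as the call begins (left out, the last holds). The fingers move at their own pace and stop on an object; the grip force is fixed at half the most. Time passes only in rows, so rows that do not move let the fingers close. It gives the time, the measured TCP pose, the force, the opening and the grip force at its end, in the units of the state.
- robot.sense(): the state, without advancing time (a new reading comes with each control period).
- robot.capture(name): name is "scene" or "top" or "wrist"; returns the picture (384x512x3 uint8, blue, green, red); there is no depth.
- robot.calibration(name): a dict with "fx", "fy", "cx", "cy" (pixels), "T" (4x4, takes a point from camera to world coordinates); the wrist camera has in their place "T_tool_cam" (4x4, takes a point from camera to tool coordinates, whose origin is the TCP and whose axes are the flange's). Camera axes: x right, y down, z forward; pixel columns grow to the right and rows downward; lengths in mm; the calibration is good to about 2 mm. A picture is of the moment at which its call begins: read the wrist's pose just before it. calibration takes no time and is no camera call.
- robot.finish_job(): hands the job in; it is judged then, once.
The state is a dict: "time_s": time; "joints": joint angles; "qd": joint speeds; "joint_efforts": joint torques, N m; "position": TCP position; "ee_rot": TCP orientation; "contact_force": force on the tool from outside, world axes, zero at the start; "ft_torque": the same for the moment, N m; "gripper_width": finger opening in mm; "grasp_force": force on a finger pad.
Only numpy, scipy, OpenCV 4.12 (cv2) and the standard library are available. Lean on these libraries where they do the work, as an engineer would, in place of code of your own. Each camera call takes 0.05 s, during which the arm holds its last target. There are 200 camera calls.

## Working session

There is one attempt and no reset: what is moved stays moved. The work goes in short steps, Python scripts to look and compute and a tool call to move; the robot and the scene stay as the last step left them, time stands still between calls to the robot, and variables do not carry over. Pictures are saved under pics/ and viewed, at most 10 in all, crops included, and the job is handed in when it is done.

Besides the shell and the picture viewer there is one more tool, called after "Emit:" as name(argument=value, ...), one argument or row to a line, values as JSON. send_rows: Moves the arm, as the interface text tells. Its arguments: {"type":"object","properties":{"series":{"type":"array","items":{"type":"object","properties":{"dp":{"type":"array","items":{"type":"number"}},"dr":{"type":"array","items":{"type":"number"}}}}},"fingers":{"type":"number"}},"required":["series"]}

```bash
mkdir -p pics; python3 - <<'E'
from plant import robot
import cv2,numpy as np
np.set_printoptions(suppress=True,precision=3)
s=robot.sense();print(s['time_s'],s['position'],s['ee_rot'],s['gripper_width'],robot.hold_point_z)
for n in ("scene","top"):
    im=robot.capture(n);cv2.imwrite(f'pics/{n}0.png',im);c=robot.calibration(n);print(n,c)
print(robot.calibration("wrist"))
E
```

```text
0.0 [ 151.388 -605.685  183.047] [[ 0.97   0.242 -0.   ]
 [ 0.242 -0.97   0.002]
 [ 0.    -0.002 -1.   ]] 87.23171306349839 -18.700000000000003
scene {'fx': 474.30907459984024, 'fy': 474.30907459984024, 'cx': 254.19031285559026, 'cy': 197.82329063080914, 'T': array([[   0.632,    0.49 ,   -0.601, 1354.816],
       [   0.775,   -0.397,    0.491, -655.576],
       [   0.002,   -0.776,   -0.63 ,  891.859],
       [   0.   ,    0.   ,    0.   ,    1.   ]])}
top {'fx': 347.4212908795901, 'fy': 347.4212908795901, 'cx': 263.48361153301386, 'cy': 198.19283766404334, 'T': array([[  -0.026,   -0.997,    0.078,  491.846],
       [  -1.   ,    0.025,   -0.01 ,   10.741],
       [   0.008,   -0.078,   -0.997, 1146.748],
       [   0.   ,    0.   ,    0.   ,    1.   ]])}
{'fx': 327.0959007766922, 'fy': 327.0959007766922, 'cx': 255.50721135527945, 'cy': 198.1002731571487, 'T_tool_cam': array([[   0.001,   -0.967,   -0.256,   70.12 ],
       [   1.   ,    0.001,    0.   ,    0.005],
       [  -0.   ,   -0.256,    0.967, -200.306],
       [   0.   ,    0.   ,    0.   ,    1.   ]])}
```

View pics/scene0.png

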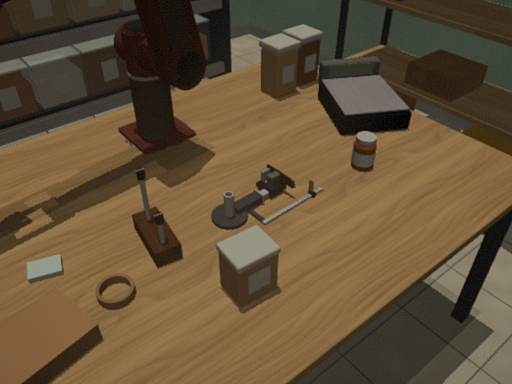

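View pics/top0.png

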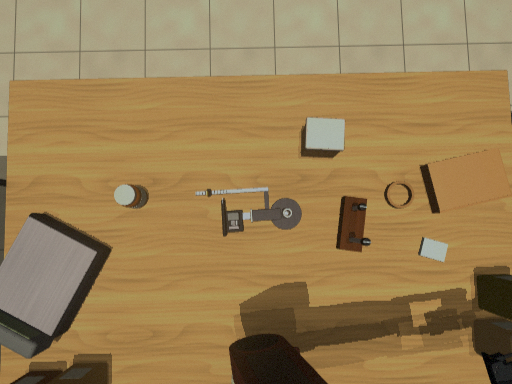

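```bash
python3 - <<'E'
import cv2,numpy as np
a=cv2.imread('pics/top0.png');b=cv2.imread('pics/scene0.png')
def crop(im,x,y,w,h,k,g):
    o=cv2.resize(im[y:y+h,x:x+w],None,fx=k,fy=k,interpolation=cv2.INTER_CUBIC)
    o=cv2.convertScaleAbs(o,alpha=1.6,beta=15)
    for i in range((-x)%g,w,g): cv2.line(o,(i*k,0),(i*k,6),(0,0,255),1);cv2.putText(o,str(x+i),(i*k,16),0,.35,(0,0,255))
    for i in range((-y)%g,h,g): cv2.line(o,(0,i*k),(6,i*k),(0,0,255),1);cv2.putText(o,str(y+i),(8,i*k+4),0,.35,(0,0,255))
    return o
m=crop(a,190,175,190,85,4,10)
m2=crop(b,205,150,130,85,6,10)
cv2.imwrite('pics/c1.png',m);cv2.imwrite('pics/c2.png',m2)
E
```

```text
(no output)
```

View pics/c1.png

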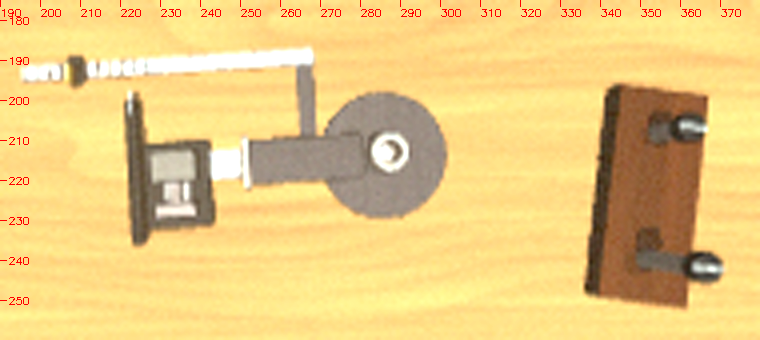

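View pics/c2.png

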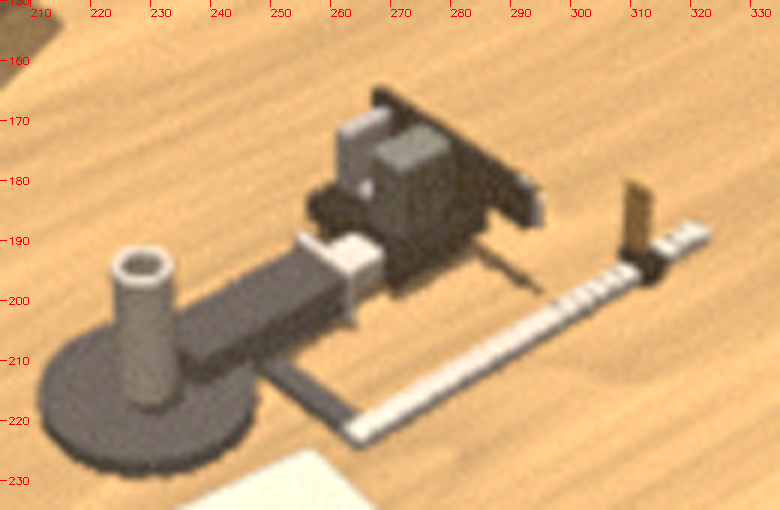

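The top view shows the long rod in the rack hole nearer the robot (clip at about px 366,241), the tube mouth at about (287,212) and the leg pointing image-left. In the top view the pointer blade is at about (207,192). I'll fit the stand and rod poses from both views.

```bash
cat > h.py <<'E'
from plant import robot
import numpy as np,cv2
from scipy.optimize import least_squares
np.set_printoptions(suppress=True,precision=2)
def cam(n,s=None):
    c=robot.calibration(n)
    if n=='wrist':
        E=np.eye(4);E[:3,:3]=s['ee_rot'];E[:3,3]=s['position'];c['T']=E@c['T_tool_cam']
    return c
def proj(c,p):
    q=np.linalg.inv(c['T'])@np.append(p,1.);return np.array([c['fx']*q[0]/q[2]+c['cx'],c['fy']*q[1]/q[2]+c['cy']])
def ray(c,u,z):
    d=c['T'][:3,:3]@[(u[0]-c['cx'])/c['fx'],(u[1]-c['cy'])/c['fy'],1];o=c['T'][:3,3]
    return o+d*(z-o[2])/d[2]
def crop(im,x,y,w,h,k,g=20):
    o=cv2.resize(im[y:y+h,x:x+w],None,fx=k,fy=k,interpolation=cv2.INTER_CUBIC)
    o=cv2.convertScaleAbs(o,alpha=1.5,beta=15)
    for i in range((-x)%g,w,g): cv2.line(o,(i*k,0),(i*k,6),(0,0,255),1);cv2.putText(o,str(x+i),(i*k,16),0,.35,(0,0,255))
    for i in range((-y)%g,h,g): cv2.line(o,(0,i*k),(6,i*k),(0,0,255),1);cv2.putText(o,str(y+i),(8,i*k+4),0,.35,(0,0,255))
    return o
E
python3 - <<'E'
from h import *
ct,cs=cam('top'),cam('scene')
# stand: x,y,yaw,pointer x,index x
ob=[(ct,(287,212.5),'m'),(cs,(228.25,193.75),'m'),(ct,(268,188.5),'r0'),(ct,(195.2,193.2),'r1'),(cs,(264.6,221.3),'r0'),(cs,(322.1,188.3),'r1'),
(ct,(206.3,192.2),'p'),(cs,(310.9,180.1),'p'),(cs,(294.3,184.6),'i'),(ct,(222,199.6),'i')]
def P(v):
    L={'m':(0,0,85),'r0':(52,-85,8),'r1':(292,-85,8),'p':(v[3],-85,53),'i':(v[4],-56,50)}
    c,s=np.cos(v[2]),np.sin(v[2])
    return {k:np.array([v[0]+c*a-s*b,v[1]+s*a+c*b,z]) for k,(a,b,z) in L.items()}
f=lambda v:np.concatenate([proj(c,P(v)[k])-u for c,u,k in ob])
r=least_squares(f,[450,-60,1.5,250,200],loss='soft_l1')
print(r.x,np.degrees(r.x[2]));print(f(r.x).reshape(-1,2));print('mouth separately',ray(ct,(287,212.5),85),ray(cs,(228.25,193.75),85))
# rods: clip tops in top; long z208; scene long clip top ~(141,171)
print('long',ray(ct,(366.5,241.5),208),'short',ray(ct,(363,206.5),138),ray(cs,(140,170),208))
print(proj(cs,ray(ct,(366.5,241.5),208)))
E
```

```text
[529.16 -70.31   1.61 246.21 199.35] 92.42898764508038
[[-0.03  0.1 ]
 [ 0.36  0.28]
 [-0.41  0.29]
 [-0.46  0.48]
 [-1.25  0.94]
 [-0.54 -1.09]
 [ 0.24 -0.79]
 [ 1.54  1.32]
 [-0.23 -0.44]
 [ 0.01  0.02]]
mouth separately [529.46 -70.41  85.  ] [527.58 -70.34  85.  ]
long [ 441.67 -272.52  208.  ] short [ 539.4  -288.39  138.  ] [ 441.66 -272.24  208.  ]
[139.9  170.04]
```

Emit:
send_rows(
  series=[
    {"dp": [0,0,-0.9],"dr": [0,0,0]},
    {"dp": [0,0,-0.9],"dr": [0,0,0]},
    {"dp": [0.93,-0.65,0],"dr": [0,0,0]},
    {"dp": [0.93,-0.65,0],"dr": [0,0,0]},
    {"dp": [0.93,-0.65,0],"dr": [0,0,0]},
    {"dp": [0.93,-0.65,0],"dr": [0,0,0]},
    {"dp": [0.93,-0.65,0],"dr": [0,0,0]},
    {"dp": [0.93,-0.65,0],"dr": [0,0,0]},
    {"dp": [0.93,-0.65,0],"dr": [0,0,0]},
    {"dp": [0.93,-0.65,0],"dr": [0,0,0]},
    {"dp": [0.93,-0.65,0],"dr": [0,0,0]},
    {"dp": [0.93,-0.65,0],"dr": [0,0,0]},
    {"dp": [0.93,-0.65,0],"dr": [0,0,0]},
    {"dp": [0.93,-0.65,0],"dr": [0,0,0]},
    {"dp": [0.93,-0.65,0],"dr": [0,0,0]},
    {"dp": [0,0,0],"dr": [0,0,0]},
    {"dp": [0,0,0],"dr": [0,0,0]},
  ],
  fingers=-1,
)

```text
time_s: 1.52
position: [442.5, -271.0, 237.7]
ee_rot: [[0.969, 0.246, -0.001], [0.246, -0.969, 0.0], [-0.001, -0.001, -1.0]]
contact_force: [0.2, 0.1, 0.9]
gripper_width: 87.0
grasp_force: 0.0
```

```bash
python3 - <<'E'
from h import *
s=robot.sense();print(s['position'],s['ee_rot'],s['contact_force'],s['time_s'])
c=cam('wrist',s);im=robot.capture('wrist');cv2.imwrite('pics/w1.png',im)
print(proj(c,[441.7,-272.5,208]),proj(c,[539.4,-288.4,138]))
E
```

```text
[ 442.51 -271.04  237.71] [[ 0.97  0.25 -0.  ]
 [ 0.25 -0.97  0.  ]
 [-0.   -0.   -1.  ]] [0.18 0.12 0.86] 1.5167
[257.   211.57] [302.19  88.15]
```

View pics/w1.png

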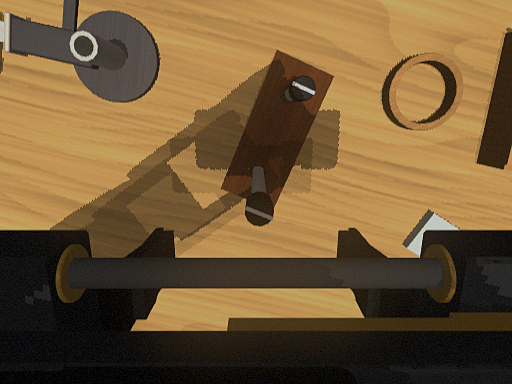

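The long rod's clip is centred at about (259,209), within 2 px of the prediction, and the tube mouth shows at (83,45). Next I descend and grip just below the clip.

Emit:
send_rows(
  series=[
    {"dp": [0,0.05,0.7],"dr": [0,0,0]},
    {"dp": [0,0,0.75],"dr": [0,0,0]},
    {"dp": [0,0,0.75],"dr": [0,0,0]},
    {"dp": [0,0,0.75],"dr": [0,0,0]},
    {"dp": [0,0,0],"dr": [0,0,0]},
    {"dp": [0,0,0],"dr": [0,0,0]},
  ],
)

```text
time_s: 2.07
position: [440.5, -274.3, 148.5]
ee_rot: [[0.971, 0.24, -0.003], [0.241, -0.971, 0.002], [-0.002, -0.003, -1.0]]
contact_force: [0.7, -0.7, 1.3]
gripper_width: 87.2
grasp_force: 0.0
```

Emit:
send_rows(
  series=[
    {"dp": [0,0,0],"dr": [0,0,0]},
    {"dp": [0,0,0],"dr": [0,0,0]},
    {"dp": [0,0,0],"dr": [0,0,0]},
    {"dp": [0,0,0],"dr": [0,0,0]},
    {"dp": [0,0,0],"dr": [0,0,0]},
    {"dp": [0,0,0],"dr": [0,0,0]},
    {"dp": [0,0,0],"dr": [0,0,0]},
    {"dp": [0,0,0],"dr": [0,0,0]},
    {"dp": [0,0,0],"dr": [0,0,0]},
    {"dp": [0,0,0],"dr": [0,0,0]},
    {"dp": [0,0,0],"dr": [0,0,0]},
    {"dp": [0,0,0],"dr": [0,0,0]},
  ],
  fingers=1,
)

```text
time_s: 3.07
position: [442.3, -273.9, 149.6]
ee_rot: [[0.97, 0.242, -0.0], [0.242, -0.97, 0.0], [-0.0, -0.0, -1.0]]
contact_force: [0.8, 0.1, -0.1]
gripper_width: 21.2
grasp_force: 30.0
```

Opening of 21 mm means the pads' upper edges are on the 22 mm clip. I'll regrip fully on the clip, 30 mm higher.

Emit:
send_rows(
  series=[
    {"dp": [0,0,0],"dr": [0,0,0]},
    {"dp": [0,0,0],"dr": [0,0,0]},
    {"dp": [0,0,0],"dr": [0,0,0]},
    {"dp": [0,0,0],"dr": [0,0,0]},
    {"dp": [0,0,-0.5],"dr": [0,0,0]},
    {"dp": [0,0,-0.45],"dr": [0,0,0]},
    {"dp": [0,0,0],"dr": [0,0,0]},
    {"dp": [0,0,0],"dr": [0,0,0]},
  ],
  fingers=0,
)

```text
time_s: 3.73
position: [442.8, -274.4, 178.8]
ee_rot: [[0.97, 0.242, 0.001], [0.242, -0.97, -0.001], [0.001, 0.002, -1.0]]
contact_force: [0.8, -0.3, -0.5]
gripper_width: 43.5
grasp_force: 0.0
```

Emit:
send_rows(
  series=[
    {"dp": [0,0,0],"dr": [0,0,0]},
    {"dp": [0,0,0],"dr": [0,0,0]},
    {"dp": [0,0,0],"dr": [0,0,0]},
    {"dp": [0,0,0],"dr": [0,0,0]},
    {"dp": [0,0,0],"dr": [0,0,0]},
    {"dp": [0,0,0],"dr": [0,0,0]},
    {"dp": [0,0,0],"dr": [0,0,0]},
    {"dp": [0,0,0],"dr": [0,0,0]},
  ],
  fingers=1,
)

```text
time_s: 4.4
position: [442.3, -274.0, 178.1]
ee_rot: [[0.97, 0.242, -0.0], [0.242, -0.97, 0.0], [-0.0, -0.0, -1.0]]
contact_force: [-0.7, -0.1, 0.4]
gripper_width: 2.3
grasp_force: 0.0
```

```bash
python3 - <<'E'
from h import *
s=robot.sense();print(s['position'],s['gripper_width'])
w=crop(robot.capture('wrist'),120,60,250,220,2)
a=robot.capture('scene');b=crop(a,100,140,100,130,3)
m=np.zeros((440,800,3),np.uint8);m[:440,:500]=w;m[:390,500:800]=b
cv2.imwrite('pics/w2.png',m)
E
```

```text
[ 442.26 -273.96  178.09] 2.330483240807892
```

View pics/w2.png

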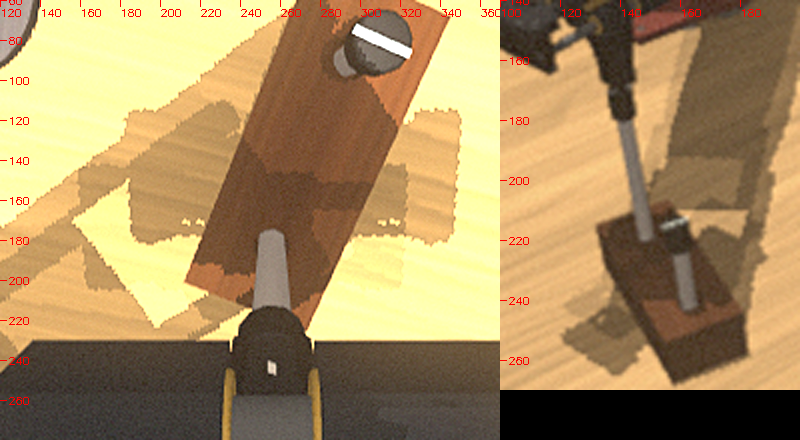

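```bash
python3 - <<'E'
from h import *
s=robot.sense();cs=cam('scene');c=cam('wrist',s)
for z in (50,140,150,160,170,178,182,190,200,208,215): print(z,proj(cs,[442.3,-274,z]),proj(c,[442.3,-274,z]))
E
```

```text
50 [148.38 218.47] [255.4  182.12]
140 [143.49 192.05] [255.38 206.89]
150 [142.92 188.96] [255.38 210.76]
160 [142.34 185.84] [255.38 214.95]
170 [141.76 182.68] [255.37 219.51]
178 [141.29 180.13] [255.37 223.46]
182 [141.05 178.85] [255.37 225.55]
190 [140.58 176.27] [255.37 229.96]
200 [139.97 173.01] [255.36 235.98]
208 [139.49 170.38] [255.36 241.25]
215 [139.06 168.06] [255.36 246.25]
```

```bash
python3 - <<'E'
from h import *
def br(o): return (255*(o/255.)**.4).astype(np.uint8)
w=robot.capture('wrist');a=robot.capture('scene');s=robot.sense();print(s['gripper_width'],s['grasp_force'],s['contact_force'])
cv2.imwrite('pics/w3r.png',w)
w=br(cv2.resize(w[180:300,200:310],None,fx=4,fy=4,interpolation=2))
a=br(cv2.resize(a[130:190,115:165],None,fx=7,fy=7,interpolation=2))
m=np.zeros((480,800,3),np.uint8);m[:480,:440]=w;m[:420,450:800]=a
cv2.imwrite('pics/w3.png',m)
E
```

```text
0.41957590697510827 0.0 [0.31 0.08 0.15]
```

View pics/w3.png

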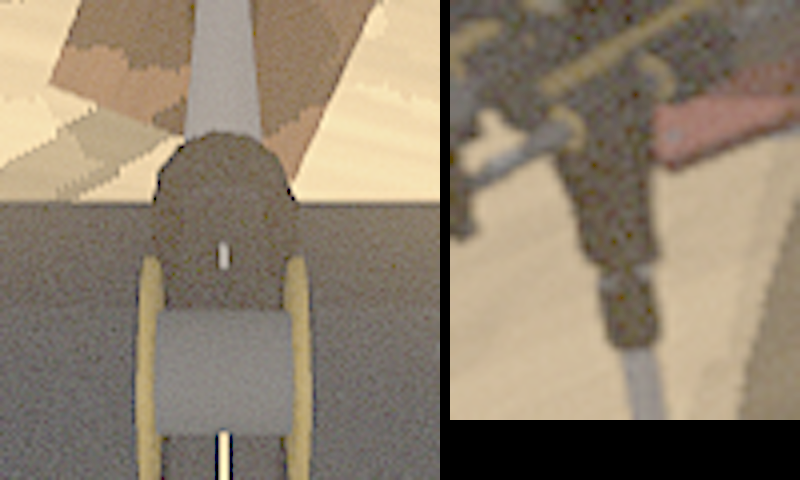

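The enlarged view shows the closed fingers ending just above the clip: tips at about scene row 168, which is z≈215, while the reported TCP z is 178. So the real fingertips are about 36 mm behind the reported TCP. I'll allow for that and grip the clip at TCP z≈145.

Emit:
send_rows(
  series=[
    {"dp": [0,0,0],"dr": [0,0,0]},
    {"dp": [0,0,0],"dr": [0,0,0]},
    {"dp": [0,0,0],"dr": [0,0,0]},
    {"dp": [0,0,0],"dr": [0,0,0]},
    {"dp": [0,0,0],"dr": [0,0,0]},
    {"dp": [0,0,0],"dr": [0,0,0]},
    {"dp": [0,0,0],"dr": [0,0,0]},
    {"dp": [0,0,0],"dr": [0,0,0]},
    {"dp": [0,0,0.4],"dr": [0,0,0]},
    {"dp": [0,0,0.4],"dr": [0,0,0]},
    {"dp": [0,0,0.3],"dr": [0,0,0]},
    {"dp": [0,0,0],"dr": [0,0,0]},
    {"dp": [0,0,0],"dr": [0,0,0]},
  ],
  fingers=0,
)

```text
time_s: 5.68
position: [441.4, -273.2, 143.6]
ee_rot: [[0.97, 0.242, -0.002], [0.242, -0.97, 0.002], [-0.002, -0.002, -1.0]]
contact_force: [0.9, -1.5, 0.2]
gripper_width: 43.4
grasp_force: 0.0
```

Emit:
send_rows(
  series=[
    {"dp": [0,0,0],"dr": [0,0,0]},
    {"dp": [0,0,0],"dr": [0,0,0]},
    {"dp": [0,0,0],"dr": [0,0,0]},
    {"dp": [0,0,0],"dr": [0,0,0]},
    {"dp": [0,0,0],"dr": [0,0,0]},
    {"dp": [0,0,0],"dr": [0,0,0]},
  ],
  fingers=1,
)

```text
time_s: 6.18
position: [442.5, -274.2, 145.6]
ee_rot: [[0.97, 0.242, 0.001], [0.242, -0.97, -0.001], [0.001, 0.001, -1.0]]
contact_force: [1.0, 1.3, 1.3]
gripper_width: 21.1
grasp_force: 30.0
```

Emit:
send_rows(
  series=[
    {"dp": [0,0,-0.9],"dr": [0,0,0]},
    {"dp": [0,0,-0.9],"dr": [0,0,0]},
    {"dp": [0,0,-0.95],"dr": [0,0,0]},
    {"dp": [0,0,-0.95],"dr": [0,0,0]},
    {"dp": [0.55,-0.73,0],"dr": [0,0,0]},
    {"dp": [0.56,-0.74,0],"dr": [0,0,0]},
    {"dp": [0.56,-0.74,0],"dr": [0,0,0]},
    {"dp": [0.56,-0.74,0],"dr": [0,0,0]},
    {"dp": [0.56,-0.74,0],"dr": [0,0,0]},
    {"dp": [0.56,-0.74,0],"dr": [0,0,0]},
    {"dp": [0.55,-0.73,0],"dr": [0,0,0]},
    {"dp": [0.55,-0.73,0],"dr": [0,0,0]},
    {"dp": [0,0,0],"dr": [0,0,0]},
    {"dp": [0,0,0],"dr": [0,0,0]},
    {"dp": [0,0,0],"dr": [0,0,0]},
  ],
)

```text
time_s: 7.43
position: [528.7, -70.4, 255.9]
ee_rot: [[0.97, 0.243, -0.001], [0.243, -0.97, -0.0], [-0.001, 0.0, -1.0]]
contact_force: [0.5, 0.4, -0.7]
gripper_width: 21.3
grasp_force: 30.0
```

```bash
python3 - <<'E'
from h import *
s=robot.sense();print(s['position'],s['gripper_width'],s['time_s'],s['contact_force'])
c=cam('wrist',s);cs=cam('scene');ct=cam('top')
w=robot.capture('wrist');a=robot.capture('scene');cv2.imwrite('pics/w4r.png',w);cv2.imwrite('pics/s4r.png',a)
for p in ([529.2,-70.3,85],[529.2,-70.3,118]): print(proj(c,p),proj(cs,p))
m=np.zeros((600,800,3),np.uint8)
m[:480,:480]=crop(w,195,140,120,120,4);m[:600,480:]=crop(a,200,100,64,120,5)
cv2.imwrite('pics/w4.png',m)
E
```

```text
[528.71 -70.41 255.86] 21.276682222273266 7.4333 [ 0.49  0.44 -0.68]
[255.34 173.81] [228.62 194.03]
[255.34 179.62] [228.23 184.42]
```

View pics/w4.png

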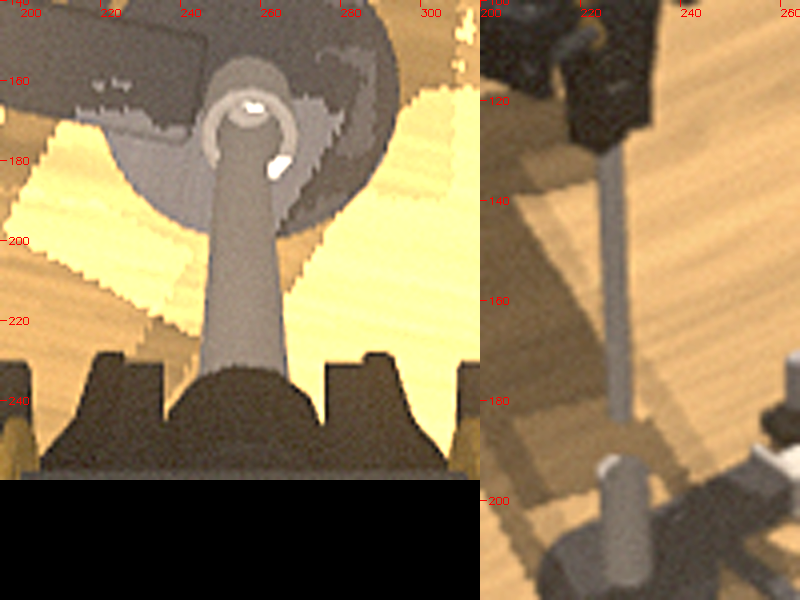

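The wrist view shows the mouth ring centred at about (257.5,173) and the rod foot at column 255.8, so the offset is about 1–2 mm in tool +y. I nudge it over and lower in stages.

Emit:
send_rows(
  series=[
    {"dp": [0,0.04,0.3],"dr": [0,0,0]},
    {"dp": [0,0,0.3],"dr": [0,0,0]},
    {"dp": [0,0,0.2],"dr": [0,0,0]},
    {"dp": [0,0,0.2],"dr": [0,0,0]},
    {"dp": [0,0,0.2],"dr": [0,0,0]},
    {"dp": [0,0,0.2],"dr": [0,0,0]},
    {"dp": [0,0,0],"dr": [0,0,0]},
  ],
)

```text
time_s: 8.12
position: [528.4, -71.2, 212.3]
ee_rot: [[0.97, 0.242, -0.002], [0.242, -0.97, 0.001], [-0.002, -0.001, -1.0]]
contact_force: [-0.7, -0.3, -1.3]
gripper_width: 21.3
grasp_force: 30.0
```

Emit:
send_rows(
  series=[
    {"dp": [0,0,0.3],"dr": [0,0,0]},
    {"dp": [0,0,0.3],"dr": [0,0,0]},
    {"dp": [0,0,0.3],"dr": [0,0,0]},
    {"dp": [0,0,0.3],"dr": [0,0,0]},
    {"dp": [0,0,0.3],"dr": [0,0,0]},
    {"dp": [0,0,0.3],"dr": [0,0,0]},
    {"dp": [0,0,0.1],"dr": [0,0,0]},
    {"dp": [0,0,0],"dr": [0,0,0]},
  ],
)

```text
time_s: 8.78
position: [528.6, -71.1, 155.8]
ee_rot: [[0.97, 0.242, -0.002], [0.242, -0.97, 0.001], [-0.002, -0.001, -1.0]]
contact_force: [-0.3, -0.1, -2.0]
gripper_width: 21.2
grasp_force: 30.0
```

Emit:
send_rows(
  series=[
    {"dp": [0,0,0],"dr": [0,0,0]},
    {"dp": [0,0,0],"dr": [0,0,0]},
    {"dp": [0,0,0],"dr": [0,0,0]},
    {"dp": [0,0,0],"dr": [0,0,0]},
    {"dp": [0,0,0],"dr": [0,0,0]},
    {"dp": [0,0,0],"dr": [0,0,0]},
    {"dp": [0,0,-0.5],"dr": [0,0,0]},
    {"dp": [0,0,-0.8],"dr": [0,0,0]},
    {"dp": [0,0,-0.9],"dr": [0,0,0]},
    {"dp": [0,0,-0.9],"dr": [0,0,0]},
    {"dp": [0,0,-0.4],"dr": [0,0,0]},
  ],
  fingers=-1,
)

```text
time_s: 9.7
position: [530.8, -71.7, 266.4]
ee_rot: [[0.97, 0.242, 0.005], [0.242, -0.97, -0.001], [0.005, 0.003, -1.0]]
contact_force: [0.6, 0.1, 1.2]
gripper_width: 83.7
grasp_force: 0.0
```

Emit:
send_rows(
  series=[
    {"dp": [0,0,0],"dr": [0,0,-0.98]},
    {"dp": [0,0,0],"dr": [0,0,-0.98]},
    {"dp": [0,0,0],"dr": [0,0,-0.98]},
    {"dp": [0,0,0],"dr": [0,0,-0.98]},
    {"dp": [0,0,0],"dr": [0,0,-0.98]},
    {"dp": [0,0,0],"dr": [0,0,-0.98]},
    {"dp": [0,0,0],"dr": [0,0,-0.98]},
    {"dp": [0,0,0],"dr": [0,0,-0.98]},
    {"dp": [0,0,0],"dr": [0,0,-0.98]},
    {"dp": [0,0,0],"dr": [0,0,-0.98]},
    {"dp": [0,0,0],"dr": [0,0,-0.98]},
    {"dp": [0,0,0],"dr": [0,0,-0.98]},
    {"dp": [0,0,0],"dr": [0,0,-0.98]},
    {"dp": [0,0,0],"dr": [0,0,-0.98]},
    {"dp": [0,0,0],"dr": [0,0,-0.98]},
    {"dp": [0,0,0],"dr": [0,0,-0.98]},
  ],
)

```text
time_s: 11.03
position: [529.0, -71.3, 261.4]
ee_rot: [[-0.047, 0.999, -0.001], [0.999, 0.047, 0.0], [0.0, -0.001, -1.0]]
contact_force: [-0.4, 0.1, 0.7]
gripper_width: 87.2
grasp_force: 0.0
```

Emit:
send_rows(
  series=[
    {"dp": [0.93,0,0],"dr": [0,0,0]},
    {"dp": [0.93,0,0],"dr": [0,0,0]},
    {"dp": [0.93,0,0],"dr": [0,0,0]},
    {"dp": [0.93,0,0],"dr": [0,0,0]},
    {"dp": [0.93,0,0],"dr": [0,0,0]},
    {"dp": [0.93,0,0],"dr": [0,0,0]},
    {"dp": [0,0,0],"dr": [0,0,0]},
    {"dp": [0,0,0],"dr": [0,0,0]},
  ],
)

```text
time_s: 11.7
position: [521.8, 97.1, 261.5]
ee_rot: [[-0.045, 0.999, -0.001], [0.999, 0.045, -0.0], [-0.0, -0.001, -1.0]]
contact_force: [0.0, -0.4, 0.3]
gripper_width: 87.0
grasp_force: 0.0
```

```bash
python3 - <<'E'
from h import *
s=robot.sense();print(s['position'],s['ee_rot'],s['joints'],s['time_s'])
c=cam('wrist',s)
w=robot.capture('wrist');a=robot.capture('scene');cv2.imwrite('pics/w5r.png',w);cv2.imwrite('pics/s5r.png',a)
y=np.radians(92.43);L=lambda p:[529.2+np.cos(y)*p[0]-np.sin(y)*p[1],-70.3+np.sin(y)*p[0]+np.cos(y)*p[1],p[2]]
for n,p in dict(blade=(246.2,-85,53),idx=(199.35,-58,47),t1=(194.35,-58,60),t2=(194.35,58,60),rest=(168.35,-19,68),lev=(168.35,33,68)).items(): print(n,proj(c,L(p)))
m=np.zeros((600,800,3),np.uint8)
o=crop(w,110,50,280,200,2);m[:400,:560]=o;m[:450,560:]=crop(a,200,130,80,150,3)
cv2.imwrite('pics/w5.png',m)
E
```

```text
[521.77  97.11 261.52] [[-0.05  1.   -0.  ]
 [ 1.    0.05 -0.  ]
 [-0.   -0.   -1.  ]] [ 2.03 -2.68 95.54 -0.01 87.18 -0.56] 11.7
blade [326.45 103.91]
idx [301.73 142.73]
t1 [303.02 147.87]
t2 [208.04 147.5 ]
rest [271.06 169.93]
lev [228.37 169.77]
```

View pics/w5.png

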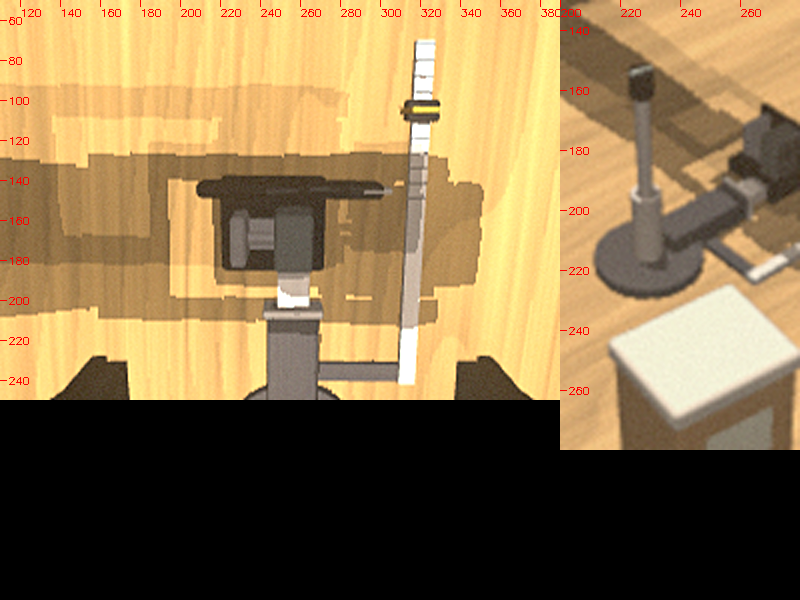

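The wrist view shows the blade top at about (322.3,104.3), the index at (301.3,145.3) and the rail from (312.8,241) to (322.3,70). The rod is standing in the tube. I'll refit using these points.

```bash
cat >> h.py <<'E'
def stand(v,p):
    c,s=np.cos(v[2]),np.sin(v[2]);return np.array([v[0]+c*p[0]-s*p[1],v[1]+s*p[0]+c*p[1],p[2]])
E
python3 - <<'E'
from h import *
ct,cs=cam('top'),cam('scene')
s=dict(position=[521.77,97.11,261.52],ee_rot=[[-.0445,.999,0],[.999,.0445,0],[0,0,-1]]);cw=cam('wrist',s)
ob=[(ct,(287,212.5),'m'),(cs,(228.25,193.75),'m'),(ct,(268,188.5),'r0'),(ct,(195.2,193.2),'r1'),(cs,(264.6,221.3),'r0'),(cs,(322.1,188.3),'r1'),
(ct,(206.3,192.2),'p'),(cs,(310.9,180.1),'p'),(cs,(294.3,184.6),'i'),(ct,(222,199.6),'i')]
ow=[((312.8,241.2),'r0'),((322.3,69.8),'r1'),((322.3,104.3),'p'),((301.3,145.3),'i'),((208.3,143.5),'t'),((266.3,None),'f')]
def L(v): return {'m':(0,0,85),'r0':(52,-85,8),'r1':(292,-85,8),'p':(v[3],-85,53),'i':(v[4],-58,49),'t':(v[4],58,60),'f':(v[4]-31,-19,71)}
def f(v,full=False):
    r=[(proj(c,stand(v,L(v)[k]))-u)*.7 for c,u,k in ob]
    for u,k in ow:
        d=proj(cw,stand(v,L(v)[k])); r.append(np.array([d[0]-u[0],0 if u[1] is None else d[1]-u[1]]))
    return np.concatenate(r)
r=least_squares(f,[529,-70,1.61,246,199],loss='soft_l1');v=r.x
print(v,np.degrees(v[2]),v[3]-v[4]);print(f(v).reshape(-1,2))
# wrist-only relative: fixed yaw candidates
fw=lambda v:f(v)[2*len(ob):]
r2=least_squares(fw,v);print(r2.x,np.degrees(r2.x[2]),r2.x[3]-r2.x[4]);print(fw(r2.x).reshape(-1,2))
for vv in (v,r2.x): print('grip',stand(vv,(vv[4]-31,0,49)))
E
```

```text
[528.03 -71.48   1.61 247.18 199.16] 92.184723155886 48.01553690435213
[[ 0.25  0.32]
 [-0.17  0.17]
 [ 0.04  0.39]
 [-0.    0.31]
 [-1.32  0.7 ]
 [-0.6  -0.62]
 [ 0.29 -0.53]
 [ 0.97  0.96]
 [-0.15  0.21]
 [ 0.35 -0.36]
 [-1.32  0.07]
 [-1.3  -0.66]
 [ 3.8   0.04]
 [ 0.15 -1.16]
 [-0.82  0.82]
 [ 4.32  0.  ]]
[526.77 -71.79   1.61 247.33 199.17] 92.15086964760918 48.15713180127966
[[-2.16  0.27]
 [-2.15 -0.41]
 [ 2.87  0.17]
 [-0.77 -0.94]
 [-1.76  1.  ]
 [ 3.36  0.  ]]
grip [521.61  96.56  49.  ]
grip [520.46  96.26  49.  ]
```

```bash
python3 - <<'E'
from h import *
s=dict(position=[521.77,97.11,261.52],ee_rot=[[-.0445,.999,0],[.999,.0445,0],[0,0,-1]]);cw=cam('wrist',s);ct=cam('top')
v=[528.03,-71.48,np.radians(92.2)]
def inv(p):
    d=p[:2]-np.array(v[:2]);c,s=np.cos(v[2]),np.sin(v[2]);return np.array([c*d[0]+s*d[1],-s*d[0]+c*d[1]])
print('tcp',inv(np.array(s['position'])))
for n,u,z in (('rest',(266.3,165),71),('lev',(224.8,165),68),('barL',(208.3,143.5),60),('barR',(297.5,145),60),('silverR',(306,145.5),47),('sleeveL',(243.25,215),30),('sleeveR',(269.75,215),30)): print(n,inv(ray(cw,u,z)))
k=lambda X,Y:(190+X/4-.37,175+Y/4-.37)
for n,u,z in (('rest',k(172,152),71),('lev',k(172,217),68),('bar',k(131,95),60),('bar2',k(140,243),60),('sl',k(300,135),30),('sl2',k(300,185),30)): print('top',n,inv(ray(ct,u,z)))
E
```

```text
tcp [168.71  -0.22]
rest [176.07 -13.68]
lev [175.23  36.56]
barL [200.17  56.92]
barR [199.13 -51.72]
silverR [197.29 -64.13]
sleeveL [99.45 15.68]
sleeveR [ 99.7  -21.04]
top rest [167.91 -12.27]
top lev [171.02  37.75]
top bar [198.26 -59.37]
top bar2 [197.62  56.28]
top sl [ 67.67 -21.07]
top sl2 [70.26 18.98]
```

Rest and open lever measure about −13 and +37 mm in stand y, so leg_grip sits near +5.5 mm. The fingertips measure at tool z≈−37. I descend to TCP z≈0, which puts the tips at about 37 mm.

Emit:
send_rows(
  series=[
    {"dp": [0,-0.19,0.9],"dr": [0,0,0]},
    {"dp": [0,0,0.95],"dr": [0,0,0]},
    {"dp": [0,0,0.95],"dr": [0,0,0]},
    {"dp": [0,0,0.95],"dr": [0,0,0]},
    {"dp": [0,0,0.95],"dr": [0,0,0]},
    {"dp": [0,0,0.95],"dr": [0,0,0]},
    {"dp": [0,0,0.4],"dr": [0,0,0]},
    {"dp": [0,0,0.4],"dr": [0,0,0]},
    {"dp": [0,0,0.4],"dr": [0,0,0]},
    {"dp": [0,0,0.4],"dr": [0,0,0]},
    {"dp": [0,0,0.4],"dr": [0,0,0]},
    {"dp": [0,0,0],"dr": [0,0,0]},
    {"dp": [0,0,0],"dr": [0,0,0]},
  ],
)

```text
time_s: 12.88
position: [516.2, 95.7, 32.3]
ee_rot: [[-0.042, 0.999, -0.001], [0.999, 0.042, -0.0], [0.0, -0.001, -1.0]]
contact_force: [0.0, 0.1, 0.3]
gripper_width: 87.0
grasp_force: 0.0
```

Emit:
send_rows(
  series=[
    {"dp": [0,0,0.2],"dr": [0,0,0]},
    {"dp": [0,0,0.2],"dr": [0,0,0]},
    {"dp": [0,0,0.2],"dr": [0,0,0]},
    {"dp": [0,0,0.2],"dr": [0,0,0]},
    {"dp": [0,0,0.2],"dr": [0,0,0]},
    {"dp": [0,0,0],"dr": [0,0,0]},
    {"dp": [0,0,0],"dr": [0,0,0]},
  ],
)

```text
time_s: 13.47
position: [515.9, 95.6, 2.0]
ee_rot: [[-0.042, 0.999, -0.001], [0.999, 0.042, -0.0], [0.0, -0.001, -1.0]]
contact_force: [-0.7, -0.1, 0.5]
gripper_width: 87.5
grasp_force: 0.0
```

Emit:
send_rows(
  series=[
    {"dp": [0.3,0,0],"dr": [0,0,0]},
    {"dp": [0.3,0,0],"dr": [0,0,0]},
    {"dp": [0.2,0,0],"dr": [0,0,0]},
    {"dp": [0.2,0,0],"dr": [0,0,0]},
    {"dp": [0,0,0],"dr": [0,0,0]},
    {"dp": [0,0,0],"dr": [0,0,0]},
  ],
)

```text
time_s: 13.97
position: [515.6, 126.0, 2.9]
ee_rot: [[-0.043, 0.999, 0.001], [0.999, 0.043, -0.0], [-0.0, 0.001, -1.0]]
contact_force: [1.3, -4.1, 0.1]
gripper_width: 87.2
grasp_force: 1.8
```

Emit:
send_rows(
  series=[
    {"dp": [0.2,0,0],"dr": [0,0,0]},
    {"dp": [0.3,0,0],"dr": [0,0,0]},
    {"dp": [0.3,0,0],"dr": [0,0,0]},
    {"dp": [0.2,0,0],"dr": [0,0,0]},
    {"dp": [0.1,0,0],"dr": [0,0,0]},
    {"dp": [0,0,0],"dr": [0,0,0]},
    {"dp": [0,0,0],"dr": [0,0,0]},
    {"dp": [0,0,0],"dr": [0,0,0]},
  ],
)

```text
time_s: 14.63
position: [514.4, 158.4, 2.9]
ee_rot: [[-0.042, 0.999, 0.001], [0.999, 0.042, -0.0], [-0.0, 0.001, -1.0]]
contact_force: [2.3, -3.6, 1.0]
gripper_width: 87.0
grasp_force: 2.0
```

```bash
python3 - <<'E'
from h import *
s=robot.sense();print(s['position'],s['contact_force'],s['grasp_force'],s['time_s'])
w=robot.capture('wrist');a=robot.capture('scene');t=robot.capture('top')
for n,i in zip('wst',(w,a,t)): cv2.imwrite(f'pics/{n}6r.png',i)
np.save('p6.npy',np.array([s['position']]+[list(r) for r in s['ee_rot']]))
m=np.zeros((600,800,3),np.uint8)
m[:320,:800]=crop(w,190,90,200,80,4,10);m[320:590,:360]=crop(a,250,140,90,67,4)[:270];m[320:520,380:780]=crop(t,180,180,80,40,5,10)
cv2.imwrite('pics/w6.png',m)
E
```

```text
[514.37 158.4    2.93] [ 2.31 -3.57  0.95] 1.989402025938034 14.6333Traceback (most recent call last):
  File "<stdin>", line 7, in <module>
ValueError: could not broadcast input array from shape (268,360,3) into shape (270,360,3)
```

```bash
python3 - <<'E'
from h import *
p=np.load('p6.npy');s=dict(position=p[0],ee_rot=p[1:]);c=cam('wrist',s);cs=cam('scene');ct=cam('top')
v=[528.03,-71.48,np.radians(92.2)]
for q in ((247.2,-85,53),(247.2,-58,47),(247.2,58,60)):
    P=stand(v,q);print(proj(c,P),proj(cs,P),proj(ct,P))
w,a,t=[cv2.imread(f'pics/{n}6r.png') for n in 'wst']
m=np.zeros((600,800,3),np.uint8)
o=crop(w,170,90,260,115,3,20);m[:345,:780]=o
o=crop(a,275,160,65,40,6,10);m[350:590,:390]=o
o=crop(t,190,182,66,40,6,10);m[350:590,400:796]=o
cv2.imwrite('pics/w6.png',m)
E
```

```text
[440.   225.11] [312.28 181.45] [206.69 191.46]
[380.05 220.89] [305.47 178.94] [207.43 200.11]
[141.05 229.03] [278.65 158.68] [208.71 236.97]
```

View pics/w6.png

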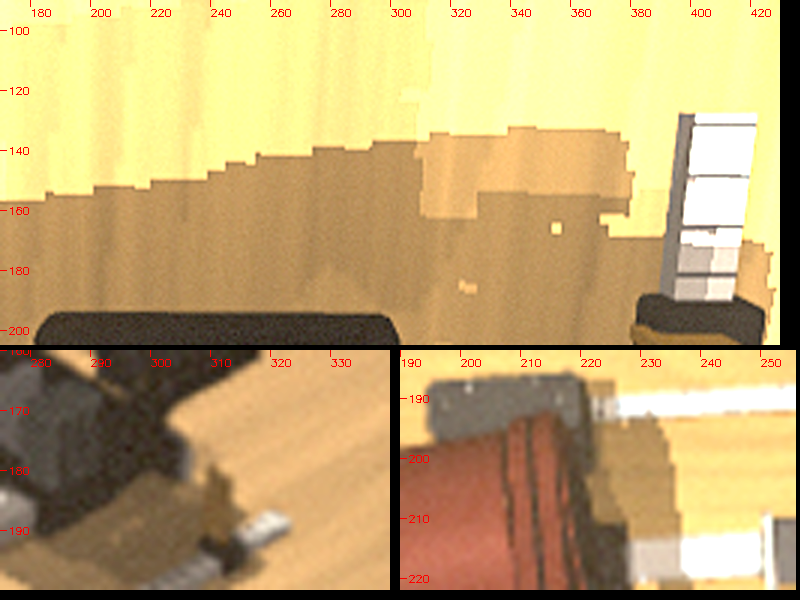

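The scene inset shows the silver index at about (305.6,177.5) and the blade top at (310.5,179.2), nearly aligned. My wrist crop cut off the bar, so I'll extract the index and blade there by colour.

```bash
python3 - <<'E'
from h import *
w=cv2.imread('pics/w6r.png').astype(int)
R=w[186:262,352:464];B,G,Rd=R[...,0],R[...,1],R[...,2]
sat=R.max(2)-R.min(2);V=R.max(2)
for y in range(0,76,2):
    print(186+y,''.join('W' if V[y,x]>120 and sat[y,x]<35 else 'g' if 60<V[y,x] and sat[y,x]<22 else '#' if V[y,x]<45 else 'Y' if (Rd[y,x]-B[y,x])>55 and V[y,x]>110 else 'y' if (Rd[y,x]-B[y,x])>30 else '.' for x in range(0,112,1)))
E
```

```text
186 YYYYYYYYYyyyyyyyyYYYYYYYYYYYYYYYYYYYYygggggWWWWWWWWWWWyWWWWWWWyYYYYYYYYYYYYYYYYYYYYYYYYYYYYYYYYYYYYYYYYYYYYYYYYY
188 YYYYYYYYYyyyyYyYYYYYYYYYYYYYYYYy..#####ggggWWWWWWWWWWWWWWyWWWygyYYYYYYYYYYYYYYYYYYYYYYYYYYYYYYYYYYYYYYYYYYYYYYYY
190 YYYYYYYYYYyyyyYYYYYYYYYYYYYYYYy###..#.#####gg.ggg.gg.ggggggggg.####yYYYYYYYYYYYYYYYYYYYYYYYYYYYYYYYYYYYYYYYYYYYY
192 yYYYYYYYYyyyyyYYYYYYYYYYYYYYYY####.#####.######.#.#####.#####.#.#...###yYYYYYYYYYYYYYYYYYYYYYYYYYYYYYYYYYYYYYYYY
194 YYYYYYYYYyyyYYYYYYYYYYYYYyYYYY##########...###.########.#...........#.###YYYYYYYYYYYYYYYYYYYYYYYYYYYYYYYYYYYYYYY
196 YYYYYYYyyyyyyYYYYYYYYYYYYYYYYY################..###.#.#.###............##YYYYYYYYYYYYYYYYYYYYYYYYYYYYYYYYYYYYYYY
198 YYYYYYyyyyyyyYYYYYYYYYYYYYYYyyyyyy##########.##..######.###.##....#.#..##YYYYYYYYYYYYYYYYYYYYYYYYYYYYYYYYYYYYYYY
200 YYYyYYyYyyyyYyYYYYYYYYYYYYYYyyyyyyyyy...####################...#..#...##.YYYYYYYYYYYYYYYYYYYYYYYYYYYYYYYYYYYYYYY
202 YYYYYyyyyyyyyyYYYYyYYYYYYYYYyyyyyyyyyyyyyyyyyyyyyyyyyyyyyyyyy.###..#.#.#YYYYYYYYYYYYYYYYYYYYYYYYYYYYYYYYYYYYYYYY
204 YYYYYYyyyyyyyYYYYYYYYYYYyYYYY.yyyyyyyyyyyyy
[... 2645 characters left out ...]
50 ##########################yyyyggggggWWWWWWWWW.WWWWWWWWYYYYYYYYYYYYYYY.###.yyyyyyyyyyyyyyyyyyyyyy################
252 #############################yggggg.WWWWWW.WWgWWWWWWWWYYYYYYYYYYYYYYY###.yyyyyyyyyyyyyyyyyyyyyyyy###############
254 ###############################.gggWWWWWWWWWW.WWWWWWWyYYYYYYYYYYYYYYy##.yyyyyyyyyyyyyyyyyyyyyyyyyY##############
256 ##################################.ggggggggggggggggggyYYYYYYYYYYYYYY.##yyyyyyyyyyyyyyyyyyyyyyyyyyyY#############
258 .#.###.########....##.#.#...#.####.########.#########################.#############.#.yyyyyyyyyyyyyY############
260 #..........#....#..#.#.....#...#...#...#................................................yyyyyyyyyyyYy###########
```

```bash
python3 - <<'E'
from h import *
p=np.load('p6.npy');s=dict(position=p[0],ee_rot=p[1:]);c=cam('wrist',s);cs=cam('scene');ct=cam('top')
v=[528.03,-71.48,np.radians(92.2)]
def inv(p):
    d=p[:2]-np.array(v[:2]);a,b=np.cos(v[2]),np.sin(v[2]);return np.array([a*d[0]+b*d[1],-b*d[0]+a*d[1]])
print('tcp',inv(p[0]))
for z in (47,58,60,61): print('idx',z,inv(ray(c,(373,231.8),z)),inv(ray(c,(385,231.8),z)))
print('blade',inv(ray(c,(427,225.4),53)),inv(ray(c,(427,221.5),53)),inv(ray(c,(427,229.5),53)))
print('saddle front row188-190',inv(ray(c,(400,189.5),22)))
for z in (47,60): print('scene idx',inv(ray(cs,(305.6,177.5),z)),'old',inv(ray(cs,(294.3,184.6),z)))
print('scene blade',inv(ray(cs,(310.5,179.2),53)),inv(ray(cs,(310.9,180.1),53)))
E
python3 - <<'E'
import cv2,numpy as np
w=cv2.imread('pics/w6r.png').astype(int)
for cset in (range(364,384),range(416,440),range(300,340)): 
    print([(y,)+tuple(np.round(w[y,list(cset)].mean(0)).astype(int)) for y in range(190,262,2)])
E
```

```text
tcp [230.24   4.82]
idx 47 [241.34 -55.01] [241.36 -61.12]
idx 58 [245.5  -50.75] [245.52 -56.44]
idx 60 [246.26 -49.98] [246.28 -55.58]
idx 61 [246.64 -49.59] [246.66 -55.16]
blade [247.03 -78.68] [249.03 -78.4 ] [244.91 -78.98]
saddle front row188-190 [257.58 -77.59]
scene idx [252.68 -53.29] old [202.58 -55.67]
scene idx [239.33 -64.83] old [190.   -67.18]
scene blade [251.31 -73.97] [248.98 -77.79]
[(190, np.int64(51), np.int64(84), np.int64(109)), (192, np.int64(50), np.int64(83), np.int64(108)), (194, np.int64(50), np.int64(83), np.int64(107)), (196, np.int64(49), np.int64(82), np.int64(106)), (198, np.int64(47), np.int64(81), np.int64(108)), (200, np.int64(48), np.int64(83), np.int64(108)), (202, np.int64(47), np.int64(82), np.int64(108)), (204, np.int64(48), np.int64(82), np.int64(108)), (206, np.int64(48), np.int64(78), np.int64(103)), (208, np.int64(42), np.int64(69), np.int64(90)), (210, np.int64(41), np.int64(66), np.int64(85)), (212, np.int64(36), np.int64(58), np.int64(74)), (214, np.int64(36), np.int64(50), np.int64(61)), (216, np.int64(34), np.int64(41), np.int64(48))
[... 3967 characters left out ...]
28)), (234, np.int64(17), np.int64(22), np.int64(26)), (236, np.int64(18), np.int64(22), np.int64(26)), (238, np.int64(22), np.int64(31), np.int64(40)), (240, np.int64(51), np.int64(86), np.int64(113)), (242, np.int64(49), np.int64(82), np.int64(108)), (244, np.int64(48), np.int64(82), np.int64(107)), (246, np.int64(49), np.int64(82), np.int64(107)), (248, np.int64(48), np.int64(81), np.int64(106)), (250, np.int64(49), np.int64(82), np.int64(107)), (252, np.int64(49), np.int64(82), np.int64(107)), (254, np.int64(48), np.int64(82), np.int64(106)), (256, np.int64(50), np.int64(85), np.int64(112)), (258, np.int64(31), np.int64(32), np.int64(32)), (260, np.int64(38), np.int64(42), np.int64(46))]
```

```bash
python3 - <<'E'
from h import *
import cv2
p=np.load('p6.npy');c=cam('wrist',dict(position=p[0],ee_rot=p[1:]))
v=[528.03,-71.48,np.radians(92.2)]
def inv(p):
    d=p[:2]-np.array(v[:2]);a,b=np.cos(v[2]),np.sin(v[2]);return np.array([a*d[0]+b*d[1],-b*d[0]+a*d[1]])
w=cv2.cvtColor(cv2.imread('pics/w6r.png'),cv2.COLOR_BGR2GRAY).astype(float)
for x0 in (190,260,300,330):
    g=w[200:250,x0:x0+12].mean(1);d=np.diff(g);up=200.5+np.argmin(d[:20]);lo=200.5+25+np.argmax(d[25:])
    print(x0,up,lo,'idx from inner',inv(ray(c,(x0+6,lo),60))+[5,0],'outer',inv(ray(c,(x0+6,up),34))-[5,0])
g=w[205:235,418:438].mean(1);print(np.round(g));
print('blade',inv(ray(c,(428,221)  ,53))-[1.5,0],inv(ray(c,(428,227.2),53))+[1.5,0])
E
```

```text
190 206.5 239.5 idx from inner [247.09  32.71] outer [245.54  36.85]
260 216.5 238.5 idx from inner [247.72  -0.11] outer [240.03  -0.95]
300 207.5 238.5 idx from inner [247.79 -18.86] outer [245.22 -22.48]
330 207.5 238.5 idx from inner [247.85 -32.94] outer [245.29 -38.68]
[144. 146. 151. 154. 152. 143. 131. 122. 113. 101.  91.  79.  73.  73.
  75.  74.  71.  85. 101.  99.  99.  96.  98. 154. 182. 117.  73.  73.
  68.  67.]
blade [247.79 -78.85] [247.6 -79.3]
```

Emit:
send_rows(
  series=[
    {"dp": [0.03,0,0],"dr": [0,0,0]},
    {"dp": [0,0,0],"dr": [0,0,0]},
    {"dp": [0,0,0],"dr": [0,0,0]},
    {"dp": [0,0,0],"dr": [0,0,0]},
  ],
)

```text
time_s: 15.12
position: [514.3, 159.2, 2.9]
ee_rot: [[-0.042, 0.999, 0.001], [0.999, 0.042, -0.0], [-0.0, 0.001, -1.0]]
contact_force: [3.4, -4.1, 0.0]
gripper_width: 87.1
grasp_force: 2.2
```

Emit:
send_rows(
  series=[
    {"dp": [0,0,0],"dr": [0,0,0]},
    {"dp": [0,0,0],"dr": [0,0,0]},
    {"dp": [0,0,0],"dr": [0,0,0]},
    {"dp": [0,0,0],"dr": [0,0,0]},
    {"dp": [0,0,0],"dr": [0,0,0]},
    {"dp": [0,0,0],"dr": [0,0,0]},
    {"dp": [0,0,0],"dr": [0,0,0]},
    {"dp": [0,0,0],"dr": [0,0,0]},
    {"dp": [0,0,0],"dr": [0,0,0]},
    {"dp": [0,0,0],"dr": [0,0,0]},
    {"dp": [0,0,0],"dr": [0,0,0]},
    {"dp": [0,0,0],"dr": [0,0,0]},
  ],
  fingers=1,
)

```text
time_s: 16.12
position: [513.6, 159.3, 2.7]
ee_rot: [[-0.042, 0.999, -0.0], [0.999, 0.042, -0.0], [-0.0, -0.0, -1.0]]
contact_force: [2.3, -5.2, 2.0]
gripper_width: 37.2
grasp_force: 31.4
```

```bash
python3 - <<'E'
from h import *
s=robot.sense();print(s['position'],s['contact_force'],s['gripper_width'],s['grasp_force'],s['time_s'])
w=robot.capture('wrist');cv2.imwrite('pics/w7r.png',w);np.save('p7.npy',np.array([s['position']]+[list(r) for r in s['ee_rot']]))
c=cam('wrist',s)
v=[528.03,-71.48,np.radians(92.2)]
def inv(p):
    d=p[:2]-np.array(v[:2]);a,b=np.cos(v[2]),np.sin(v[2]);return np.array([a*d[0]+b*d[1],-b*d[0]+a*d[1]])
print('tcp',inv(s['position']))
g=cv2.cvtColor(w,cv2.COLOR_BGR2GRAY).astype(float)
for x0 in (190,300,330):
    d=np.diff(g[200:250,x0:x0+12].mean(1));up=200.5+np.argmin(d[:20]);lo=225.5+np.argmax(d[25:]);print(x0,up,lo,inv(ray(c,(x0+6,lo),60))+[5,0],inv(ray(c,(x0+6,up),34))-[5,0])
print('silver',np.round(g[222:244,364:384].mean(1)));print('blade',np.round(g[212:236,418:438].mean(1)))
E
```

```text
[513.63 159.29   2.69] [ 2.32 -5.19  1.99] 37.18015370009005 31.38580427505076 16.1167
tcp [231.15   5.53]
190 206.5 226.5 [254.55  33.03] [246.52  37.48]
300 207.5 244.5 [245.82 -18.32] [246.24 -21.76]
330 207.5 238.5 [248.91 -32.23] [246.32 -37.93]
silver [31. 31. 32. 34. 34. 35. 34. 32. 28. 30. 28. 29. 27. 28. 28. 26. 28. 28.
 28. 27. 27. 28.]
blade [146. 134. 124. 114. 102.  91.  82.  82.  81.  83.  81.  79.  90. 108.
 111. 110. 113. 101.  58.  33.  37.  38.  38.  37.]
```

```bash
python3 -c "
from plant import robot
print(robot.finish_job())"
```

```text
the job is handed in; nothing more can be done
None
```

I handed the job in at about 16 s, and no verdict came back. The long rod is in the tube and released, the leg is at the pointer by my measurement (within about 1 mm), and the lever is squeezed closed (37 mm opening) and still gripped together with the leg.

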